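# Lever open the instrument case

## Robot

A 6-joint arm with a two-finger parallel gripper is mounted at the origin on the work surface. World frame = base frame: x ahead of the robot, y to its left, z up, the work surface at z = 0. Lengths are in m, angles in rad, forces in N, time in s.
With the tool pointing down it reaches from about 0.35 to 0.85 m from the base axis. Payload 8.1 kg.
Tool frame: the origin (TCP) lies at the very end of the fingers, on their centre line; the grasp point (between the pads) lies 19 mm behind it; x points along the fingers, y is the direction in which the jaws open and shut, and the axes are right-handed (so a half turn about x gives the same grasp; the last joint's range is limited). The gripper opens to 85 mm and grips with 20 to 120 N. Pads are 22 mm wide; open, the fingers measure 114 mm over their backs; the gripper's body (76 mm by 85 mm) begins 54 mm behind the grasp point. The pads swing forward as they close: fully open they stand 13 mm farther back than shut.
Start: joints at [-1.189, 0.13, 1.488, -0, 1.523, -0.085], TCP at [0.27, -0.536, 0.231] pointing down, gripper open.
Joint ranges: [-2.96, 2.96], [-0.89, 2.26], [0.02, 2.5], [-1.34, 4.48], [0, 2.73], [-2.66, 2.66]. Speed limits (rad/s): [2.39, 2.39, 2.79, 3.14, 3.14, 3.14].

## Interface

Orientations are given as a unit quaternion [x, y, z, w].
In Python, from workcell import get_obs, get_image, close_job gives the robot as it stands. The module is installed in compiled form; this text tells all that it offers.
- The arm moves only by the tool step_arm, never from a script. Its argument "increments" is a list of rows, each an object of numbers: "tx", "ty", "tz": the shift along the tool's x, y, z in cm; "wx", "wy", "wz": the turn, a rotation vector about the tool's x, y, z in rad; "fingers": the closure, from -1 (fully open) to 1 (shut). A call has exactly 5 rows; each row is the pose to reach, as a shift and turn from the pose measured when the call began, along the tool's axes at that moment; what a row does not reach only later rows make up. A row lasts 1/10 s, in which the tool goes at most 50 mm and 8.59 degrees, less where a joint would pass 70% of its speed; a pose out of reach is approached as far as the arm can. A call with a gripper value outside its range is refused whole. The fingers move at their own pace and stop on an object; "newtons" is the grip in N (left out, the last holds). Time passes only in rows, so rows that repeat a pose let the fingers close, or fill a call up. It gives the time, the measured TCP pose, the force and the opening at its end, in the units of the state.
- get_obs(): the state, without advancing time (a new reading comes with each control period).
- get_image(name): name is "scene" or "side" or "wrist"; returns a dict with "image" (384x512x3 uint8, red, green, blue), "z_map" (384x512 float32, m along the optical axis (not along the pixel's ray), 0 where there is no reading), "mtx" (3x3 intrinsics, pixels), "dist" ([k1, k2, p1, p2, k3] as OpenCV has them; the pictures are not rectified), "rvec" (rotation vector, rad) and "tvec" (3), from world to camera coordinates, as OpenCV has them. Camera axes: x right, y down, z forward; pixel columns grow to the right and rows downward; lengths in m; the calibration is good to about 2 mm. A picture is of the moment at which its call begins.
- close_job(): hands the job in, once; it reports no verdict.
The state is a dict: "time_s": time; "joint_pos": joint angles; "qd": joint speeds; "joint_efforts": joint torques, N m; "eef_pos": TCP position; "tool_rot": TCP orientation; "contact_force": force on the tool from outside, world axes, zero at the start; "ft_torque": the same for the moment, N m; "width": finger opening in m.
Only numpy, scipy, OpenCV 4.12 (cv2) and the standard library are available. Lean on these libraries where they do the work, as an engineer would, in place of code of your own. Each camera call takes 0.05 s, during which the arm holds its last target. There are 200 camera calls.

## Task

Pick up the flat-bladed opener, slip its blade under the front edge of the larger black case's cover, where the case has a notch, and lever the hinged cover up until it stands open at 45 degrees or more; only the opener may touch that cover, not the gripper. Then gently lay the opener down flat on the bench and let go of it, with the cover still standing open. Leave the small case shut.

Things in the scene. Friction and masses are not known exactly. Their poses are not given: they have to be found in the camera images.
- opener: Tool on the bench: blue handle 100 long, 18 wide, 20 high (mm), rectangular, with a broad flat steel blade 18 wide, 2 thick, sticking 65 out of its end at half the handle's height; 70 g. Origin: underside of the handle; x along the blade, z up. Handle from x -55 to +45, blade tip at x +110, blade mid-plane at z +10. Grip it at the origin across y. The screwdriver nearby has a round shank.
- cover (a joint): Hinge angle (rad) of the larger case's dark flat cover, 162 x 174 x 4 mm: 0 shut, positive as its front edge rises, 1.75 fully back. Starts at 0 to 0.04. The hinge is stiff: the cover stays where it is left; lifting it near the front edge takes 1 to 2.5 N. The case is black, fixed, 150 deep, 170 wide, 45 high; the cover overhangs its front wall by 12.
- cover_lip (a point): Middle of the lower front edge of the larger case's cover, moving with it: x across the case to the hinge (162 mm on, in the cover's underside plane, 45 above the bench), y along the edge, z up when shut. Below it the front wall (4 thick) has a notch 60 wide, from 25 to 45 mm above the bench, for the blade, tip 20 to 50 past the lip; the inside is hollow, free above 20 mm.
- small_lip (a point): Middle of the lower front edge of the cover of the small case, which is to be left alone: x across the case to its hinge, z up. It looks like the larger one, black, fixed, also with a notch and hinged cover, but is only 110 deep, 105 wide and 36 high (mm); its cover is 120 x 109 x 4 mm.
Mind the look-alikes: they are no part of the job. What is shaped like the opener but orange or turquoise is not meant. Leave any yellow look-alike of the part that bears cover alone.

How it is judged:
By the outcome, as a careful person would: the job done as asked, in the order asked, and still so for the second after the job is handed in, with the robot touching nothing.
It also fails if it takes over 54 s, if anything falls off the work surface, if the arm or the gripper's body presses on something with over 40 N, if the wrist force passes 120 N, or if a joint passes its speed limit or range.

## Working session

There is one attempt and no reset: what is moved stays moved. The work goes in short steps, Python scripts to look and compute and a tool call to move; the robot and the scene stay as the last step left them, time stands still between calls to the robot, and variables do not carry over. Pictures are saved under pics/ and viewed, about 8 in all and at most 12, crops included, and the job is handed in when it is done.

Besides the shell and the picture viewer there is one more tool, called as a command line: name --argument value ..., lists and objects as JSON in quotes. step_arm: Moves the arm, as the interface text tells. Its arguments: {"type":"object","properties":{"increments":{"type":"array","items":{"type":"object","properties":{"tx":{"type":"number"},"ty":{"type":"number"},"tz":{"type":"number"},"wx":{"type":"number"},"wy":{"type":"number"},"wz":{"type":"number"},"fingers":{"type":"number"}}}},"newtons":{"type":"number"}},"required":["increments"]}

```bash
mkdir -p pics
python3 - <<'E'
from workcell import get_obs,get_image
import cv2,pickle
o=get_obs();print(o)
d={}
for n in("scene","side","wrist"):
    d[n]=get_image(n);print(n,d[n]["mtx"].round(1).tolist(),d[n]["dist"],d[n]["rvec"],d[n]["tvec"])
pickle.dump(d,open("d0.pkl","wb"))
import numpy as np
a=cv2.resize(d["scene"]["image"],(800,600));cv2.imwrite("pics/s0.png",a[...,::-1])
a=cv2.resize(d["side"]["image"],(800,600));cv2.imwrite("pics/s1.png",a[...,::-1])
E
```

```text
{'time_s': 0.0, 'joint_pos': array([-1.18942111e+00,  1.31146796e-01,  1.48930112e+00,  4.37758887e-05,
        1.52295610e+00, -8.53730694e-02]), 'qd': array([-0.00160117,  0.00179249,  0.0002214 ,  0.00078344, -0.0011959 ,
        0.00060191]), 'joint_efforts': array([ 9.39514430e-04, -5.69403577e+01, -5.00544798e+01, -2.60782781e-04,
        1.50317472e-02, -3.47978585e-06]), 'eef_pos': array([ 0.26983761, -0.53529365,  0.23024099]), 'tool_rot': array([-0.68785901, -0.16416148,  0.6880173 , -0.16289009]), 'contact_force': array([ 0.881948  , -0.24744653,  0.39112936]), 'ft_torque': array([-0.01196459,  0.03796587, -0.04977509]), 'width': 0.08534668508223116}
scene [[371.7, 0.0, 253.8], [0.0, 371.7, 190.5], [0.0, 0.0, 1.0]] [-0.07580195  0.          0.          0.          0.        ] [ 2.24916313  0.9456077  -0.33699301] [-0.40230985 -0.17720782  1.36832916]
side [[360.6, 0.0, 253.1], [0.0, 360.6, 191.9], [0.0, 0.0, 1.0]] [-0.05294064  0.          0.          0.          0.        ] [ 2.31500074 -0.06599205  0.03468916] [-0.45054372  0.13493675  1.29135498]
wrist [[323.8, 0.0, 253.4], [0.0, 323.8, 190.9], [0.0, 0.0, 1.0]] [-0.07171964  0.          0.          0.          0.        ] [-2.44912403  1.50858429  0.23149127] [-0.59843198 -0.03843001  0.37943368]
```

View pics/s0.png

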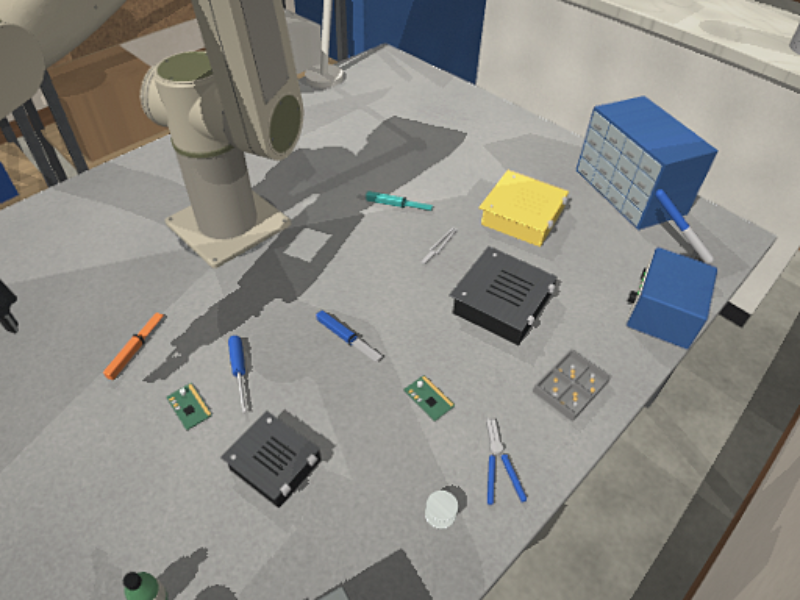

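View pics/s1.png

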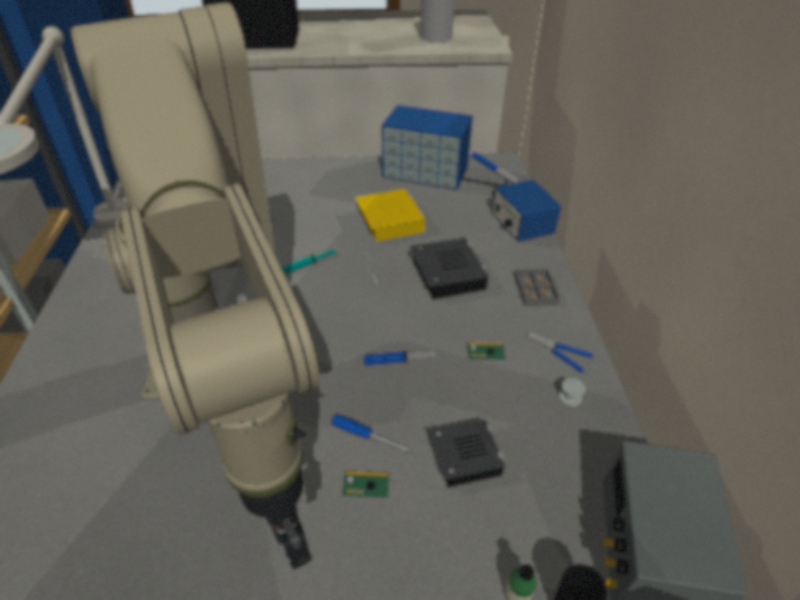

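Candidates in the scene view (800x600): there are four opener-like things. Blue with a broad blade is at (350,335), blue with a round shank (the screwdriver) at (240,370), orange at (135,345) and turquoise at (398,201). The larger black case is at (505,295), the small one at (270,455), and the yellow look-alike at (525,207). The blue broad-bladed tool and the larger black case fit the description. One enlarged crop will confirm this.

```bash
cat > h.py <<'E'
import cv2,numpy as np,pickle
from scipy.spatial.transform import Rotation as R
def ray(d,uv):
    uv=np.asarray(uv,float).reshape(-1,1,2)
    n=cv2.undistortPoints(uv,d["mtx"],np.asarray(d["dist"]))[:,0]
    M=cv2.Rodrigues(np.asarray(d["rvec"]))[0];t=np.asarray(d["tvec"]).ravel()
    return -M.T@t,np.c_[n,np.ones(len(n))]@M
def plane(d,uv,z):
    c,r=ray(d,uv);return c+r*((z-c[2])/r[:,2])[:,None]
def cloud(d):
    h,w=d["z_map"].shape;vv,uu=np.mgrid[:h,:w]
    c,r=ray(d,np.c_[uu.ravel(),vv.ravel()])
    return (c+r*d["z_map"].reshape(-1,1)).reshape(h,w,3)
def proj(d,p):
    return cv2.projectPoints(np.asarray(p,float).reshape(-1,1,3),np.asarray(d["rvec"]),np.asarray(d["tvec"]),d["mtx"],np.asarray(d["dist"]))[0][:,0]
E
python3 - <<'E'
from h import *
D=pickle.load(open("d0.pkl","rb"));d=D["scene"]
P=cloud(d);im=d["image"];hsv=cv2.cvtColor(im,cv2.COLOR_RGB2HSV)
s=512/800
# big case: top plane pts
for name,(u,v),zr in(("big",(505,290),(.041,.06)),("small",(272,452),(.032,.05))):
    u,v=int(u*s),int(v*s)
    m=np.zeros(im.shape[:2],bool);m[v-38:v+38,u-42:u+42]=1
    m&=(P[...,2]>zr[0])&(P[...,2]<zr[1])&(im.max(2)<110)
    n,l,st,c=cv2.connectedComponentsWithStats(m.astype(np.uint8));k=1+st[1:,4].argmax();m=l==k
    q=P[m];print(name,m.sum(),q.mean(0).round(4),np.median(q[:,2]))
    r=cv2.minAreaRect((q[:,:2]*1000).astype(np.float32));print(r,cv2.boxPoints(r).round(1).tolist(), (proj(d,np.c_[cv2.boxPoints(r)/1000,np.full(4,.047)])/s).round().tolist())
m=(hsv[...,0]>105)&(hsv[...,0]<130)&(hsv[...,1]>140);m[:, :195]=0;m[:,250:]=0;m[:190]=0;m[240:]=0
q=plane(d,np.argwhere(m)[:,::-1],.018);r=cv2.minAreaRect((q[:,:2]*1000).astype(np.float32))
print("handle",m.sum(),q.mean(0),r,cv2.boxPoints(r).round(1).tolist(), np.median(P[m][:,2]))
print("tip", plane(d,[[381*s,357*s]],.011))
a=cv2.resize(im[140:250,190:370],(800,489),interpolation=cv2.INTER_CUBIC);cv2.imwrite("pics/c0.png",a[...,::-1])
E
```

```text
big 2040 [0.6095 0.2665 0.0505] 0.050631129818897
((606.045166015625, 271.23577880859375), (162.881103515625, 176.338134765625), 11.950735092163086) [[508.1000061035156, 340.6000061035156], [544.5999755859375, 168.10000610351562], [704.0, 201.8000030517578], [667.5, 374.3999938964844]] [[488.0, 247.0], [447.0, 296.0], [521.0, 332.0], [557.0, 277.0]]
small 1820 [ 0.572  -0.2907  0.0409] 0.04099857817455854
((571.0111694335938, -288.68804931640625), (126.01483154296875, 109.9620132446289), 9.633295059204102) [[499.70001220703125, -245.0], [518.0999755859375, -353.3999938964844], [642.2999877929688, -332.3999938964844], [623.9000244140625, -223.89999389648438]] [[266.0, 407.0], [218.0, 454.0], [276.0, 500.0], [322.0, 447.0]]
handle 188 [ 0.42684571 -0.02942788  0.018     ] ((428.1932067871094, -29.086467742919922), (103.85851287841797, 24.234514236450195), 3.8542797565460205) [[375.6000061035156, -20.5], [377.20001220703125, -44.70000076293945], [480.79998779296875, -37.70000076293945], [479.20001220703125, -13.5]] 0.019576704369503928
tip [[ 0.54104086 -0.01234481  0.011     ]]
```

View pics/c0.png

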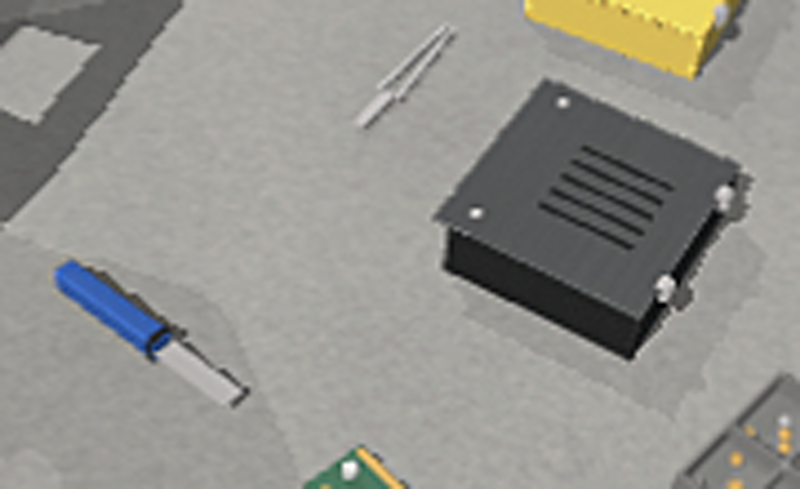

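The crop confirms the target: a blue handle with a broad flat blade, tip near crop (240,395). The larger black case has its hinge barrels on the far side at crop (724,197) and (665,288), so its front edge with the overhang faces the robot, at crop (437,217) to (545,80). Next I work out the move to above the opener.

```bash
cat > go.py <<'E'
# usage: from go import to ; prints shift (cm) and turn (rad) in tool axes to a world pose
from h import *
from workcell import get_obs
def down(yaw,pitch=0,zs=1):
    # tool x down, tool z along heading*zs ; pitch>0 lifts the blade tip
    h=np.array([np.cos(yaw),np.sin(yaw),0]);u=np.array([0,0,1.])
    b=np.cos(pitch)*h+np.sin(pitch)*u; x=np.sin(pitch)*h-np.cos(pitch)*u
    z=zs*b;return R.from_matrix(np.c_[x,np.cross(z,x),z])
def to(pos,rot):
    o=get_obs();r0=R.from_quat(o["tool_rot"]);p0=o["eef_pos"]
    t=r0.inv().apply(np.asarray(pos)-p0)*100;w=(r0.inv()*rot).as_rotvec()
    print("t=%.1fs"%o["time_s"],"tcp",p0.round(4),"w",o["width"].round(4),"F",o["contact_force"].round(1),"\n shift cm",t.round(2),"|%.1f|"%np.linalg.norm(t),"turn",w.round(3),"|%.2f|"%np.linalg.norm(w))
E
python3 - <<'E'
from go import *
o=get_obs();print(R.from_quat(o["tool_rot"]).as_matrix().round(3))
D=pickle.load(open("d0.pkl","rb"));d=D["scene"];P=cloud(d);im=d["image"]
hsv=cv2.cvtColor(im,cv2.COLOR_RGB2HSV)
m=(hsv[...,0]>105)&(hsv[...,0]<130)&(hsv[...,1]>140);m[:, :195]=0;m[:,250:]=0;m[:190]=0;m[240:]=0
m&=P[...,2]>.017
q=P[m];print(m.sum(),q.mean(0));l=cv2.fitLine((q[:,:2]).astype(np.float32),cv2.DIST_L2,0,.01,.01).ravel();print(l,np.degrees(np.arctan2(l[1],l[0])))
for zs in(1,-1): to([.433,-.028,.17],down(.14,0,zs))
E
```

```text
[[-0.001  0.45  -0.893]
 [ 0.001 -0.893 -0.45 ]
 [-1.    -0.001 -0.   ]]
140 [ 0.42553911 -0.02826343  0.02023892]
[ 0.9980713   0.06207778  0.4255391  -0.02826343] 3.559083Traceback (most recent call last):
  File "<stdin>", line 8, in <module>
  File "go.py", line 12, in to
    print("t=%.1fs"%o["time_s"],"tcp",p0.round(4),"w",o["width"].round(4),"F",o["contact_force"].round(1),"\n shift cm",t.round(2),"|%.1f|"%np.linalg.norm(t),"turn",w.round(3),"|%.2f|"%np.linalg.norm(w))
                                                      ^^^^^^^^^^^^^^^^
AttributeError: 'float' object has no attribute 'round'
```

```bash
sed -i 's/o\["width"\].round(4)/round(float(o["width"]),4)/' go.py
python3 - <<'E'
from go import *
to([.433,-.028,.17],down(.09,0,-1))
E
```

```text
t=0.1s tcp [ 0.2699 -0.5354  0.2305] w 0.0854 F [-0.3  0.4  0.4] 
 shift cm [  6.11 -37.96 -37.4 ] |53.6| turn [0.377 0.    0.001] |0.38|
```

step_arm --increments '[{"tx": 0.4, "ty": -3.5, "tz": -3.4}, {"tx": 0.8, "ty": -7, "tz": -6.8}, {"tx": 1.2, "ty": -10.5, "tz": -10.2}, {"tx": 1.6, "ty": -14, "tz": -13.6}, {"tx": 2, "ty": -17.5, "tz": -17}]'

```text
invalid input at $.increments[0]: expected keys tx, ty, tz, wx, wy, wz, fingers
```

step_arm --increments '[{"tx": 0.4, "ty": -3.5, "tz": -3.4}, {"tx": 0.8, "ty": -7, "tz": -6.8}, {"tx": 1.2, "ty": -10.5, "tz": -10.2}, {"tx": 1.6, "ty": -14, "tz": -13.6}, {"tx": 2, "ty": -17.5, "tz": -17}]'

```text
invalid input at $.increments[0]: expected keys tx, ty, tz, wx, wy, wz, fingers
```

Run:
```python
from go import *
to([.433,-.028,.15],down(.09,0,-1))
```

```text
t=0.1s tcp [ 0.2699 -0.5354  0.2305] w 0.0854 F [-0.3  0.4  0.4] 
 shift cm [  8.11 -37.96 -37.4 ] |53.9| turn [0.377 0.    0.001] |0.38|
```

step_arm --increments '[{"tx": 0.4, "ty": -3.5, "tz": -3.4, "wx": 0, "wy": 0, "wz": 0, "fingers": -0.1}, {"tx": 0.8, "ty": -7, "tz": -6.8, "wx": 0, "wy": 0, "wz": 0, "fingers": -0.1}, {"tx": 1.2, "ty": -10.5, "tz": -10.2, "wx": 0, "wy": 0, "wz": 0, "fingers": -0.1}, {"tx": 1.6, "ty": -14, "tz": -13.6, "wx": 0, "wy": 0, "wz": 0, "fingers": -0.1}, {"tx": 2, "ty": -17.5, "tz": -17, "wx": 0, "wy": 0, "wz": 0, "fingers": -0.1}]' --newtons 40

```text
time_s: 0.65
eef_pos: [0.3429, -0.3007, 0.2102]
tool_rot: [-0.688, -0.164, 0.688, -0.163]
contact_force: [1.2, -0.1, -0.3]
width: 0.0469
```

step_arm --increments '[{"tx": 0.4, "ty": -3.5, "tz": -3.4, "wx": 0, "wy": 0, "wz": 0, "fingers": -0.1}, {"tx": 0.8, "ty": -7, "tz": -6.8, "wx": 0, "wy": 0, "wz": 0, "fingers": -0.1}, {"tx": 1.2, "ty": -10.5, "tz": -10.2, "wx": 0, "wy": 0, "wz": 0, "fingers": -0.1}, {"tx": 1.6, "ty": -14, "tz": -13.6, "wx": 0, "wy": 0, "wz": 0, "fingers": -0.1}, {"tx": 2, "ty": -17.5, "tz": -17, "wx": 0, "wy": 0, "wz": 0, "fingers": -0.1}]'

```text
time_s: 1.15
eef_pos: [0.4162, -0.0659, 0.1905]
tool_rot: [0.688, 0.164, -0.688, 0.163]
contact_force: [1.0, -0.6, -0.1]
width: 0.0471
```

Run:
```python
from go import *
to([.433,-.028,.15],down(.09,0,-1))
```

```text
t=1.1s tcp [ 0.4162 -0.0659  0.1905] w 0.0471 F [ 1.  -0.6 -0.1] 
 shift cm [ 4.05 -2.63 -3.2 ] |5.8| turn [ 0.376 -0.     0.001] |0.38|
```

step_arm --increments '[{"tx": 1, "ty": -0.7, "tz": -0.8, "wx": 0.1, "wy": 0, "wz": 0, "fingers": -0.1}, {"tx": 2, "ty": -1.4, "tz": -1.6, "wx": 0.2, "wy": 0, "wz": 0, "fingers": -0.1}, {"tx": 3, "ty": -2, "tz": -2.4, "wx": 0.3, "wy": 0, "wz": 0, "fingers": -0.1}, {"tx": 4, "ty": -2.6, "tz": -3.2, "wx": 0.375, "wy": 0, "wz": 0, "fingers": -0.1}, {"tx": 4, "ty": -2.6, "tz": -3.2, "wx": 0.375, "wy": 0, "wz": 0, "fingers": -0.1}]'

```text
time_s: 1.65
eef_pos: [0.4322, -0.0272, 0.1489]
tool_rot: [-0.705, -0.033, 0.707, -0.031]
contact_force: [-0.6, -1.2, 0.5]
width: 0.0467
```

Run:
```python
from go import *
from workcell import get_image
d=get_image("wrist");P=cloud(d);im=d["image"]
hsv=cv2.cvtColor(im,cv2.COLOR_RGB2HSV)
m=((hsv[...,0]>105)&(hsv[...,0]<130)&(hsv[...,1]>140)&(P[...,2]>.016)&(P[...,2]<.025)).astype(np.uint8)
m[np.hypot(P[...,0]-.43,P[...,1]+.03)>.1]=0
q=P[m>0];print(len(q),q.mean(0))
if len(q)>50:
    r=cv2.minAreaRect((q[:,:2]*1000).astype(np.float32));print(r,cv2.boxPoints(r).tolist())
    b=(P[...,2]>.008)&(P[...,2]<.0145)&(np.hypot(P[...,0]-.51,P[...,1]+.02)<.05)&(hsv[...,1]<60)
    q=P[b];print("blade",len(q),cv2.minAreaRect((q[:,:2]*1000).astype(np.float32)))
cv2.imwrite("pics/w0.png",im[...,::-1])
to([.433,-.028,.15],down(.09,0,-1))
```

```text
1940 [ 0.42522777 -0.02553345  0.01937947]
((424.99871826171875, -25.60085678100586), (97.9398193359375, 17.431991577148438), 4.447388648986816) [[375.5003967285156, -20.708412170410156], [376.8521423339844, -38.087913513183594], [474.4970397949219, -30.493301391601562], [473.1452941894531, -13.113800048828125]]
blade 1774 ((506.1769714355469, -20.026954650878906), (67.27349090576172, 18.110490798950195), 3.849977970123291)
t=1.7s tcp [ 0.4324 -0.0279  0.1497] w 0.0471 F [ 0.6 -1.1  0.1] 
 shift cm [-0.03  0.02 -0.06] |0.1| turn [0.004 0.002 0.002] |0.00|
```

View pics/w0.png

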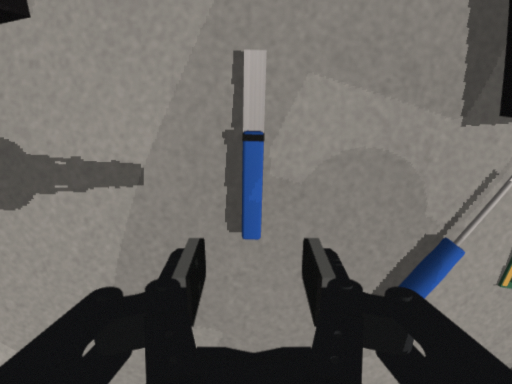

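The wrist view shows the opener at (253,145), blade up the picture, with the screwdriver well clear at lower right (435,265). I have the opener's origin at about (0.4305, -0.0255) with yaw 0.072.

Run:
```python
from go import *
to([.4305,-.0255,.004],down(.072,0,-1))
```

```text
t=1.7s tcp [ 0.4324 -0.0279  0.1497] w 0.0471 F [ 0.6 -1.1  0.1] 
 shift cm [14.58 -0.23  0.14] |14.6| turn [0.022 0.002 0.002] |0.02|
```

step_arm --increments '[{"tx": 3.5, "ty": -0.2, "tz": 0.1, "wx": 0.02, "wy": 0, "wz": 0, "fingers": -0.1}, {"tx": 7, "ty": -0.2, "tz": 0.1, "wx": 0.02, "wy": 0, "wz": 0, "fingers": -0.1}, {"tx": 10, "ty": -0.2, "tz": 0.1, "wx": 0.02, "wy": 0, "wz": 0, "fingers": -0.1}, {"tx": 12, "ty": -0.2, "tz": 0.1, "wx": 0.02, "wy": 0, "wz": 0, "fingers": -0.1}, {"tx": 13, "ty": -0.2, "tz": 0.1, "wx": 0.02, "wy": 0, "wz": 0, "fingers": -0.1}]'

```text
time_s: 2.2
eef_pos: [0.4296, -0.0261, 0.0183]
tool_rot: [-0.705, -0.027, 0.708, -0.026]
contact_force: [-0.7, -0.2, 0.4]
width: 0.0473
```

step_arm --increments '[{"tx": 0.8, "ty": 0, "tz": 0, "wx": 0, "wy": 0, "wz": 0, "fingers": -0.1}, {"tx": 1.5, "ty": 0, "tz": 0, "wx": 0, "wy": 0, "wz": 0, "fingers": -0.1}, {"tx": 1.5, "ty": 0, "tz": 0, "wx": 0, "wy": 0, "wz": 0, "fingers": 0.2}, {"tx": 1.5, "ty": 0, "tz": 0, "wx": 0, "wy": 0, "wz": 0, "fingers": 0.4}, {"tx": 1.5, "ty": 0, "tz": 0, "wx": 0, "wy": 0, "wz": 0, "fingers": 1}]' --newtons 90

```text
time_s: 2.7
eef_pos: [0.4305, -0.0263, 0.0045]
tool_rot: [-0.706, -0.027, 0.708, -0.026]
contact_force: [-1.5, 0.1, 0.6]
width: 0.0159
```

step_arm --increments '[{"tx": 0, "ty": 0, "tz": 0, "wx": 0, "wy": 0, "wz": 0, "fingers": 1}, {"tx": 0, "ty": 0, "tz": 0, "wx": 0, "wy": 0, "wz": 0, "fingers": 1}, {"tx": 0, "ty": 0, "tz": 0, "wx": 0, "wy": 0, "wz": 0, "fingers": 1}, {"tx": 0, "ty": 0, "tz": 0, "wx": 0, "wy": 0, "wz": 0, "fingers": 1}, {"tx": 0, "ty": 0, "tz": 0, "wx": 0, "wy": 0, "wz": 0, "fingers": 1}]' --newtons 90

```text
time_s: 3.2
eef_pos: [0.4304, -0.0263, 0.0045]
tool_rot: [-0.705, -0.027, 0.708, -0.026]
contact_force: [-0.6, -0.7, 0.9]
width: 0.0159
```

step_arm --increments '[{"tx": -2, "ty": 0, "tz": 0, "wx": 0, "wy": 0, "wz": 0, "fingers": 1}, {"tx": -5, "ty": 0, "tz": 0, "wx": 0, "wy": 0, "wz": 0, "fingers": 1}, {"tx": -8, "ty": 0, "tz": 0, "wx": 0, "wy": 0, "wz": 0, "fingers": 1}, {"tx": -12, "ty": 0, "tz": 0, "wx": 0, "wy": 0, "wz": 0, "fingers": 1}, {"tx": -15, "ty": 0, "tz": 0, "wx": 0, "wy": 0, "wz": 0, "fingers": 1}]'

```text
time_s: 3.7
eef_pos: [0.4312, -0.0266, 0.1567]
tool_rot: [-0.706, -0.027, 0.707, -0.026]
contact_force: [-0.0, -0.5, -0.0]
width: 0.0156
```

Run:
```python
from go import *
to([.389,.225,.15],down(.209,0,-1))
```

```text
t=3.7s tcp [ 0.4312 -0.0266  0.1567] w 0.0156 F [-0.  -0.5 -0. ] 
 shift cm [  0.72 -25.4    2.3 ] |25.5| turn [-0.133  0.002  0.002] |0.13|
```

step_arm --increments '[{"tx": 0, "ty": -4, "tz": 0.4, "wx": -0.03, "wy": 0, "wz": 0, "fingers": 1}, {"tx": 0, "ty": -8.5, "tz": 0.8, "wx": -0.06, "wy": 0, "wz": 0, "fingers": 1}, {"tx": 0, "ty": -13, "tz": 1.2, "wx": -0.09, "wy": 0, "wz": 0, "fingers": 1}, {"tx": 0, "ty": -17.5, "tz": 1.6, "wx": -0.12, "wy": 0, "wz": 0, "fingers": 1}, {"tx": 0, "ty": -22, "tz": 2, "wx": -0.133, "wy": 0, "wz": 0, "fingers": 1}]'

```text
time_s: 4.2
eef_pos: [0.394, 0.193, 0.1572]
tool_rot: [-0.703, -0.075, 0.704, -0.073]
contact_force: [2.0, -0.4, -0.7]
width: 0.0152
```

Run:
```python
from go import *
to([.389,.225,.13],down(.209,0,-1))
```

```text
t=4.2s tcp [0.394  0.193  0.1572] w 0.0152 F [ 2.  -0.4 -0.7] 
 shift cm [ 2.73 -3.23 -0.18] |4.2| turn [0.001 0.001 0.002] |0.00|
```

step_arm --increments '[{"tx": 1, "ty": -1, "tz": -0.2, "wx": 0, "wy": 0, "wz": 0, "fingers": 1}, {"tx": 2, "ty": -2, "tz": -0.2, "wx": 0, "wy": 0, "wz": 0, "fingers": 1}, {"tx": 2.7, "ty": -3.2, "tz": -0.2, "wx": 0, "wy": 0, "wz": 0, "fingers": 1}, {"tx": 2.7, "ty": -3.2, "tz": -0.2, "wx": 0, "wy": 0, "wz": 0, "fingers": 1}, {"tx": 2.7, "ty": -3.2, "tz": -0.2, "wx": 0, "wy": 0, "wz": 0, "fingers": 1}]'

```text
time_s: 4.7
eef_pos: [0.3892, 0.2239, 0.1299]
tool_rot: [-0.703, -0.074, 0.704, -0.073]
contact_force: [-0.1, -0.2, -0.6]
width: 0.0158
```

Run:
```python
from go import *
from workcell import get_image
d=get_image("wrist");P=cloud(d);im=d["image"]
pickle.dump(d,open("d1.pkl","wb"))
cv2.imwrite("pics/w1.png",im[...,::-1])
to([.389,.225,.13],down(.209,0,-1))
hx=np.array([np.cos(.209),np.sin(.209)]);hy=np.array([-hx[1],hx[0]])
m=(P[...,2]>.044)&(P[...,2]<.06)&(im.max(2)<120)&(np.hypot(P[...,0]-.606,P[...,1]-.271)<.14)
q=P[m];print(len(q),np.median(q[:,2]));print(cv2.minAreaRect((q[:,:2]*1000).astype(np.float32)))
# front edge: min along-heading in bins of y
a=q[:,:2]@hx;b=q[:,:2]@hy
bs=np.arange(b.min()+.004,b.max()-.004,.01)
e=[(x+.005,np.percentile(a[(b>=x)&(b<x+.01)],0.5)) for x in bs if ((b>=x)&(b<x+.01)).sum()>20]
print(np.round(e,4).tolist(),"b range",b.min(),b.max()); print("nominal lip a,b",np.array([.5264,.2544])@hx,np.array([.5264,.2544])@hy)
```

```text
t=4.8s tcp [0.3896 0.2239 0.1303] w 0.0156 F [ 0.7  0.6 -0.1] 
 shift cm [ 0.03 -0.13  0.04] |0.1| turn [-0.     0.001  0.001] |0.00|
0 nan
((0.0, 0.0), (0.0, 0.0), 0.0)
  return _methods._mean(a, axis=axis, dtype=dtype,
  ret = ret.dtype.type(ret / rcount)
Traceback (most recent call last):
ValueError: zero-size array to reduction operation minimum which has no identity
```

View pics/w1.png

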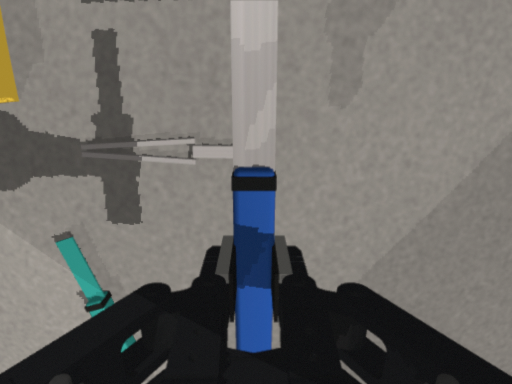

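The wrist view shows the opener held straight: handle at (254,260), blade at (254,80). The turquoise look-alike (90,285) and the tweezers (165,152) are on the bench below. The case is out of view, so I rely on the scene measurement: lip at (0.5268, 0.2544), yaw 0.209. I now lower the blade to mid-notch height.

step_arm --increments '[{"tx": 2.5, "ty": -0.1, "tz": 0, "wx": 0, "wy": 0, "wz": 0, "fingers": 1}, {"tx": 5, "ty": -0.1, "tz": 0, "wx": 0, "wy": 0, "wz": 0, "fingers": 1}, {"tx": 7.5, "ty": -0.1, "tz": 0, "wx": 0, "wy": 0, "wz": 0, "fingers": 1}, {"tx": 9.9, "ty": -0.1, "tz": 0, "wx": 0, "wy": 0, "wz": 0, "fingers": 1}, {"tx": 9.9, "ty": -0.1, "tz": 0, "wx": 0, "wy": 0, "wz": 0, "fingers": 1}]' --newtons 110

```text
time_s: 5.25
eef_pos: [0.3872, 0.223, 0.0285]
tool_rot: [-0.701, -0.073, 0.706, -0.073]
contact_force: [-1.0, 0.1, -1.9]
width: 0.0152
```

Run:
```python
from go import *
from workcell import get_image
hx=np.array([np.cos(.209),np.sin(.209)]);lip=np.array([.5268,.2544])
to([*(lip-.078*hx),.0305],down(.209,0,-1))
w=get_image("wrist");P=cloud(w);im=w["image"]
rel=P[...,:2]-get_obs()["eef_pos"][:2];a=rel@hx;b=rel@np.array([-hx[1],hx[0]])
for lo,hi in((.055,.07),(.08,.09),(.1,.108)):
    m=(a>lo)&(a<hi)&(abs(b)<.012)&(P[...,2]>.02);print("blade",lo,m.sum(),np.median(P[m][:,2]) if m.any() else None, b[m].min() if m.any() else 0,b[m].max() if m.any() else 0)
d=get_image("scene");p=proj(d,[[*lip,.045],[*(lip+.087*np.array([-hx[1],hx[0]])),.045],[*(lip-.087*np.array([-hx[1],hx[0]])),.045]]).round().astype(int);print(p)
im=d["image"].copy()
for q in p: im[q[1],q[0]]=[255,0,0]
s=d["image"];u,v=p[0]
a=np.hstack([cv2.resize(x[v-50:v+50,u-70:u+30],(400,400),interpolation=cv2.INTER_NEAREST) for x in (im,)]+[cv2.resize(im_[115:215,240:340],(400,400),interpolation=cv2.INTER_NEAREST) for im_ in (get_image("side")["image"],)])
cv2.imwrite("pics/c2.png",a[...,::-1])
```

```text
t=5.2s tcp [0.3872 0.223  0.0285] w 0.0152 F [-1.   0.1 -1.9] 
 shift cm [-0.24 -0.18 -6.51] |6.5| turn [-0.002  0.006  0.   ] |0.01|
blade 0.055 1606 0.03446774341114442 -0.009176681780292238 0.00897155080975229
blade 0.08 1234 0.03439778667556816 -0.009347604822339187 0.00898168344789375
blade 0.1 1026 0.034272401882518594 -0.009161549847621518 0.008988082634006928
[[300 174]
 [312 159]
 [287 190]]
```

View pics/c2.png

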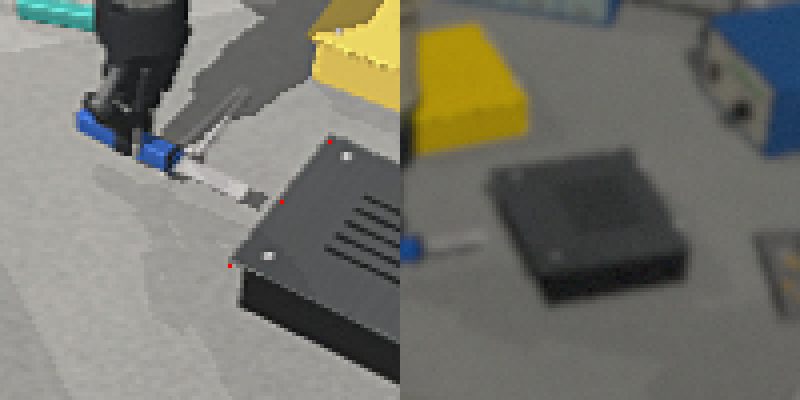

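The crop shows the blade tip (left pane, 262,198) pointing at the middle of the front edge, and my red lip marks lie on that edge. The blade top is at 34 mm, level. I insert it now.

step_arm --increments '[{"tx": -0.25, "ty": -0.2, "tz": -1, "wx": 0, "wy": 0.005, "wz": 0, "fingers": 1}, {"tx": -0.25, "ty": -0.2, "tz": -2.5, "wx": 0, "wy": 0.005, "wz": 0, "fingers": 1}, {"tx": -0.25, "ty": -0.2, "tz": -4, "wx": 0, "wy": 0.005, "wz": 0, "fingers": 1}, {"tx": -0.25, "ty": -0.2, "tz": -5.5, "wx": 0, "wy": 0.005, "wz": 0, "fingers": 1}, {"tx": -0.25, "ty": -0.2, "tz": -6.5, "wx": 0, "wy": 0.005, "wz": 0, "fingers": 1}]'

```text
time_s: 5.9
eef_pos: [0.4564, 0.2411, 0.0373]
tool_rot: [0.707, 0.074, -0.7, 0.072]
contact_force: [0.4, -0.1, -0.1]
width: 0.0153
```

```bash
cat > arc.py <<'E'
from go import *
hx=np.array([np.cos(.209),np.sin(.209)]);lip=np.array([.5268,.2544])
G=.110 # TCP to tip along blade; blade top 6.5 mm above TCP
def tcp(th,r=.130,phi=0):
    ax,az=.162-r*np.cos(th),.045+r*np.sin(th)
    x=ax-G*np.cos(phi)+.0065*np.sin(phi); z=az-G*np.sin(phi)-.0065*np.cos(phi)
    return np.r_[lip+x*hx,z]
E
python3 - <<'E'
from arc import *
to(tcp(0),down(.209,0,-1))
o=get_obs();r0=R.from_quat(o["tool_rot"])
for g in range(0,66,6): print(g,(r0.inv().apply(tcp(np.radians(g))-o["eef_pos"])*100).round(2))
E
```

```text
t=5.9s tcp [0.4564 0.2411 0.0373] w 0.0153 F [ 0.4 -0.1 -0.1] 
 shift cm [-0.13  0.16  0.64] |0.7| turn [-0.001 -0.009  0.002] |0.01|
0 [-0.13  0.16  0.64]
6 [-1.48  0.16  0.55]
12 [-2.83  0.15  0.33]
18 [-4.14  0.15 -0.04]
24 [-5.4   0.15 -0.54]
30 [-6.61  0.14 -1.16]
36 [-7.74  0.14 -1.92]
42 [-8.79  0.14 -2.78]
48 [-9.75  0.13 -3.75]
54 [-10.59   0.13  -4.82]
60 [-11.32   0.13  -5.97]
```

Run:
```python
from arc import *
from workcell import get_image
d=get_image("scene")
o=get_obs();print(o["qd"].round(3),o["contact_force"].round(2))
to(tcp(0,.126),down(.209,0,-1))
```

```text
[ 0.008 -0.024  0.04   0.002 -0.005  0.006] [-0.29 -1.49  1.01]
t=6.0s tcp [0.4573 0.2412 0.0373] w 0.0149 F [-0.3 -1.5  1. ] 
 shift cm [-0.12  0.15  0.32] |0.4| turn [-0.002 -0.01   0.002] |0.01|
```

step_arm --increments '[{"tx": -0.5, "ty": 0, "tz": 0, "wx": 0, "wy": 0, "wz": 0, "fingers": 1}, {"tx": -1, "ty": 0, "tz": 0, "wx": 0, "wy": 0, "wz": 0, "fingers": 1}, {"tx": -1.5, "ty": 0, "tz": -0.1, "wx": 0, "wy": 0, "wz": 0, "fingers": 1}, {"tx": -2.1, "ty": 0, "tz": -0.2, "wx": 0, "wy": 0, "wz": 0, "fingers": 1}, {"tx": -2.7, "ty": 0, "tz": -0.3, "wx": 0, "wy": 0, "wz": 0, "fingers": 1}]'

```text
time_s: 6.45
eef_pos: [0.4596, 0.2417, 0.0648]
tool_rot: [0.707, 0.074, -0.7, 0.072]
contact_force: [0.5, -0.4, -2.5]
width: 0.0151
```

```bash
cat >> arc.py <<'E'
def cover(d):
    # cover angle from depth: plane fit of dark points over the case, hinge frame
    P=cloud(d);im=d["image"];rel=P[...,:2]-lip;a=rel@hx;b=rel@np.array([-hx[1],hx[0]]);z=P[...,2]
    m=(d["z_map"]>0)&(abs(b)<.08)&(a>.0)&(a<.16)&(z>.05)&(im.max(2)<130)&(np.hypot(.162-a,z-.047)<.17)
    A=np.c_[.162-a[m],z[m]-.049]
    l=cv2.fitLine(A.astype(np.float32),cv2.DIST_HUBER,0,.001,.001).ravel()
    return m.sum(),np.degrees(np.arctan2(l[1],l[0])),np.degrees(np.median(np.arctan2(A[:,1],A[:,0])))
E
python3 - <<'E'
from arc import *
from workcell import get_image
d=get_image("scene");w=get_image("wrist");pickle.dump((d,w),open("d3.pkl","wb"));print("cover",cover(d))
a=np.hstack([cv2.resize(d["image"][110:230,240:370],(433,400)),cv2.resize(w["image"],(367,275)) if 0 else cv2.copyMakeBorder(cv2.resize(w["image"],(367,275)),0,125,0,0,0)])
cv2.imwrite("pics/c3.png",a[...,::-1])
for g in (12,18,24,30): to(tcp(np.radians(g),.123),down(.209,0,-1))
E
```

```text
cover (np.int64(1855), np.float32(12.34658), np.float64(12.783268393478103))
t=6.5s tcp [0.4605 0.242  0.0656] w 0.015 F [ 0.1 -1.2 -0.8] 
 shift cm [0.15 0.16 0.09] |0.2| turn [-0.002 -0.012  0.003] |0.01|
t=6.5s tcp [0.4605 0.242  0.0656] w 0.015 F [ 0.1 -1.2 -0.8] 
 shift cm [-1.09  0.16 -0.26] |1.1| turn [-0.002 -0.012  0.003] |0.01|
t=6.5s tcp [0.4605 0.242  0.0656] w 0.015 F [ 0.1 -1.2 -0.8] 
 shift cm [-2.29  0.16 -0.73] |2.4| turn [-0.002 -0.012  0.003] |0.01|
t=6.5s tcp [0.4605 0.242  0.0656] w 0.015 F [ 0.1 -1.2 -0.8] 
 shift cm [-3.43  0.15 -1.33] |3.7| turn [-0.002 -0.012  0.003] |0.01|
```

View pics/c3.png

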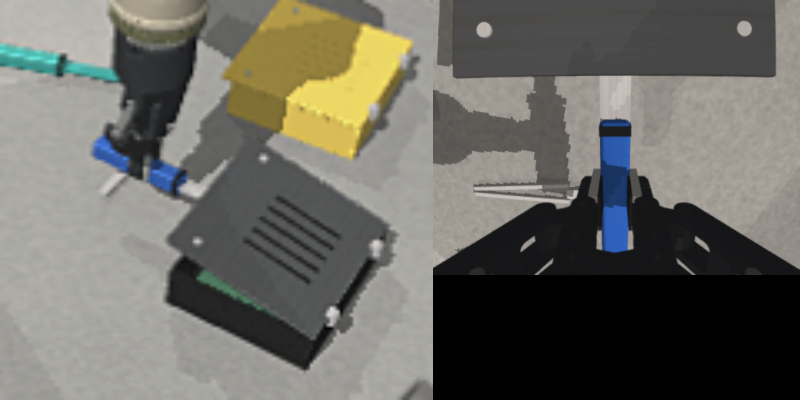

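The cover is lifting on the blade and stands near 12.5° by the depth fit. The wrist pane shows the blade centred under the lip, and the gripper is well clear.

step_arm --increments '[{"tx": -0.8, "ty": 0, "tz": -0.2, "wx": 0, "wy": 0, "wz": 0, "fingers": 1}, {"tx": -1.6, "ty": 0, "tz": -0.5, "wx": 0, "wy": 0, "wz": 0, "fingers": 1}, {"tx": -2.4, "ty": 0, "tz": -0.8, "wx": 0, "wy": 0, "wz": 0, "fingers": 1}, {"tx": -3, "ty": 0, "tz": -1.1, "wx": 0, "wy": 0, "wz": 0, "fingers": 1}, {"tx": -3.5, "ty": 0, "tz": -1.4, "wx": 0, "wy": 0, "wz": 0, "fingers": 1}]'

```text
time_s: 7.05
eef_pos: [0.4744, 0.2449, 0.1016]
tool_rot: [0.708, 0.075, -0.699, 0.072]
contact_force: [-1.3, -0.0, -2.7]
width: 0.0154
```

Run:
```python
from arc import *
from workcell import get_image
d=get_image("scene");w=get_image("wrist");print("cover",cover(d))
o=get_obs();r0=R.from_quat(o["tool_rot"])
print("cam in tool (m)",r0.inv().apply(ray(w,[[0,0]])[0]-o["eef_pos"]).round(3))
for g,p in ((36,.08),(42,.16),(48,.24),(54,.32),(60,.4)): to(tcp(np.radians(g),.123,p),down(.209,p,-1))
```

```text
cover (np.int64(1877), np.float32(31.28094), np.float64(31.851272140703735))
cam in tool (m) [-0.143 -0.001 -0.076]
t=7.2s tcp [0.4749 0.245  0.1019] w 0.0149 F [-0.3 -1.2 -0.4] 
 shift cm [-0.    0.16 -0.61] |0.6| turn [-0.002  0.066  0.003] |0.07|
t=7.2s tcp [0.4749 0.245  0.1019] w 0.0149 F [-0.3 -1.2 -0.4] 
 shift cm [-0.12  0.16 -1.58] |1.6| turn [-0.002  0.146  0.003] |0.15|
t=7.2s tcp [0.4749 0.245  0.1019] w 0.0149 F [-0.3 -1.2 -0.4] 
 shift cm [-0.17  0.15 -2.71] |2.7| turn [-0.002  0.226  0.003] |0.23|
t=7.2s tcp [0.4749 0.245  0.1019] w 0.0149 F [-0.3 -1.2 -0.4] 
 shift cm [-0.13  0.15 -4.01] |4.0| turn [-0.002  0.306  0.003] |0.31|
t=7.2s tcp [0.4749 0.245  0.1019] w 0.0149 F [-0.3 -1.2 -0.4] 
 shift cm [-0.    0.15 -5.44] |5.4| turn [-0.002  0.386  0.002] |0.39|
```

step_arm --increments '[{"tx": -0.5, "ty": 0, "tz": -0.3, "wx": 0, "wy": 0, "wz": 0, "fingers": 1}, {"tx": -1, "ty": 0, "tz": -0.7, "wx": 0, "wy": 0, "wz": 0, "fingers": 1}, {"tx": -1.5, "ty": 0, "tz": -1.1, "wx": 0, "wy": 0, "wz": 0, "fingers": 1}, {"tx": -2, "ty": 0, "tz": -1.5, "wx": 0, "wy": 0, "wz": 0, "fingers": 1}, {"tx": -2.4, "ty": 0, "tz": -1.9, "wx": 0, "wy": 0, "wz": 0, "fingers": 1}]'

```text
time_s: 7.65
eef_pos: [0.4938, 0.2489, 0.1267]
tool_rot: [0.708, 0.075, -0.698, 0.072]
contact_force: [-0.5, 0.5, -2.5]
width: 0.0152
```

step_arm --increments '[{"tx": -0.4, "ty": 0, "tz": -0.4, "wx": 0, "wy": 0, "wz": 0, "fingers": 1}, {"tx": -0.8, "ty": 0, "tz": -0.9, "wx": 0, "wy": 0, "wz": 0, "fingers": 1}, {"tx": -1.2, "ty": 0, "tz": -1.4, "wx": 0, "wy": 0, "wz": 0, "fingers": 1}, {"tx": -1.5, "ty": 0, "tz": -1.9, "wx": 0, "wy": 0, "wz": 0, "fingers": 1}, {"tx": -1.8, "ty": 0, "tz": -2.4, "wx": 0, "wy": 0, "wz": 0, "fingers": 1}]'

```text
time_s: 8.15
eef_pos: [0.5174, 0.2539, 0.1453]
tool_rot: [0.708, 0.075, -0.698, 0.072]
contact_force: [-1.2, 0.4, -2.7]
width: 0.015
```

Run:
```python
from arc import *
from workcell import get_image
d=get_image("scene");w=get_image("wrist");print("cover",cover(d))
to(tcp(np.radians(60),.123),down(.209,0,-1))
a=np.hstack([cv2.resize(d["image"][90:220,240:370],(430,430)),cv2.copyMakeBorder(cv2.resize(w["image"],(367,275)),0,155,0,0,0)])
cv2.imwrite("pics/c4.png",a[...,::-1])
```

```text
cover (np.int64(1401), np.float32(60.450012), np.float64(61.893168576587456))
t=8.2s tcp [0.518  0.254  0.1458] w 0.0151 F [-0.7  0.7 -1.2] 
 shift cm [0.07 0.14 0.08] |0.2| turn [-0.002 -0.015  0.003] |0.02|
```

View pics/c4.png

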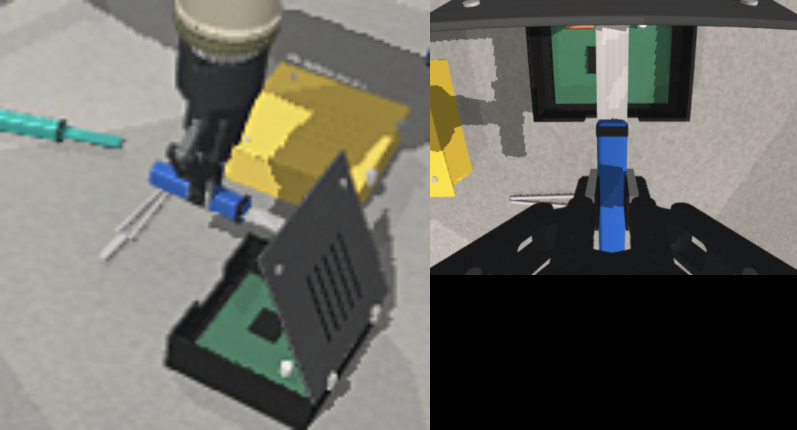

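The cover stands at about 60°, on the blade only, and the gripper has clearance. Now I draw the blade straight back.

step_arm --increments '[{"tx": 0.2, "ty": 0, "tz": 1, "wx": 0, "wy": 0, "wz": 0, "fingers": 1}, {"tx": 0.5, "ty": 0, "tz": 3, "wx": 0, "wy": 0, "wz": 0, "fingers": 1}, {"tx": 0.5, "ty": 0, "tz": 6, "wx": 0, "wy": 0, "wz": 0, "fingers": 1}, {"tx": 0.5, "ty": 0, "tz": 9, "wx": 0, "wy": 0, "wz": 0, "fingers": 1}, {"tx": 0.5, "ty": 0, "tz": 12, "wx": 0, "wy": 0, "wz": 0, "fingers": 1}]'

```text
time_s: 8.75
eef_pos: [0.399, 0.2289, 0.1385]
tool_rot: [0.709, 0.075, -0.698, 0.071]
contact_force: [0.2, 0.3, 0.3]
width: 0.0152
```

Run:
```python
from arc import *
from workcell import get_image
d=get_image("scene");print("cover",cover(d))
to([.4305,-.026,.10],down(.072,0,-1))
w=get_image("wrist");P=cloud(w)
o=get_obs();q=R.from_quat(o["tool_rot"]).inv().apply((P.reshape(-1,3)-o["eef_pos"]))
for lo,hi in((.055,.07),(.08,.09),(.1,.108)):
    m=(-q[:,2]>lo)&(-q[:,2]<hi)&(abs(q[:,1])<.012)&(q[:,0]<.02)&(q[:,0]>-.03);print("blade top above TCP, lateral",lo,m.sum(),(-np.median(q[m,0])).round(4),np.median(q[m,1]).round(4),"world z",np.median(P.reshape(-1,3)[m,2]))
```

```text
cover (np.int64(1358), np.float32(61.166805), np.float64(62.49671654659912))
t=8.8s tcp [0.3947 0.2281 0.1371] w 0.0147 F [ 1.9  2.  -2.5] 
 shift cm [ 3.63 25.61  1.78] |25.9| turn [ 0.136 -0.01   0.003] |0.14|
blade top above TCP, lateral 0.055 1615 0.0057 -0.0003 world z 0.14414657031319558
blade top above TCP, lateral 0.08 1205 0.0056 -0.0003 world z 0.144428530748222
blade top above TCP, lateral 0.1 916 0.0056 -0.0006 world z 0.14466514151268295
```

The cover holds at 61° with the blade out. The blade is still straight in the gripper. I carry the opener back to its original free spot.

step_arm --increments '[{"tx": 0, "ty": 4.5, "tz": 0.3, "wx": 0.03, "wy": 0, "wz": 0, "fingers": 1}, {"tx": 0, "ty": 9, "tz": 0.6, "wx": 0.06, "wy": 0, "wz": 0, "fingers": 1}, {"tx": 0.5, "ty": 13.5, "tz": 1, "wx": 0.09, "wy": 0, "wz": 0, "fingers": 1}, {"tx": 1, "ty": 18, "tz": 1.4, "wx": 0.12, "wy": -0.01, "wz": 0, "fingers": 1}, {"tx": 2, "ty": 22, "tz": 1.6, "wx": 0.136, "wy": -0.01, "wz": 0, "fingers": 1}]'

```text
time_s: 9.35
eef_pos: [0.4277, 0.008, 0.1177]
tool_rot: [0.709, 0.026, -0.705, 0.024]
contact_force: [1.7, -0.3, -0.4]
width: 0.015
```

step_arm --increments '[{"tx": 0.5, "ty": 1.5, "tz": 0, "wx": 0, "wy": 0, "wz": 0, "fingers": 1}, {"tx": 1, "ty": 3, "tz": 0, "wx": 0, "wy": 0, "wz": 0, "fingers": 1}, {"tx": 1.5, "ty": 3.6, "tz": 0, "wx": 0, "wy": 0, "wz": 0, "fingers": 1}, {"tx": 1.5, "ty": 3.6, "tz": 0, "wx": 0, "wy": 0, "wz": 0, "fingers": 1}, {"tx": 1.5, "ty": 3.6, "tz": 0, "wx": 0, "wy": 0, "wz": 0, "fingers": 1}]'

```text
time_s: 9.85
eef_pos: [0.4303, -0.0274, 0.1026]
tool_rot: [0.709, 0.026, -0.705, 0.024]
contact_force: [0.1, 0.4, -1.2]
width: 0.0151
```

Run:
```python
from go import *
to([.4305,-.026,.0055],down(.072,0,-1))
```

```text
t=9.8s tcp [ 0.4303 -0.0274  0.1026] w 0.0151 F [ 0.1  0.4 -1.2] 
 shift cm [ 9.71 -0.1   0.03] |9.7| turn [-0.001 -0.006  0.003] |0.01|
```

step_arm --increments '[{"tx": 2, "ty": 0, "tz": 0, "wx": 0, "wy": -0.006, "wz": 0.003, "fingers": 1}, {"tx": 4, "ty": 0, "tz": 0, "wx": 0, "wy": -0.006, "wz": 0.003, "fingers": 1}, {"tx": 6, "ty": 0, "tz": 0, "wx": 0, "wy": -0.006, "wz": 0.003, "fingers": 1}, {"tx": 8, "ty": 0, "tz": 0, "wx": 0, "wy": -0.006, "wz": 0.003, "fingers": 1}, {"tx": 8.7, "ty": 0, "tz": 0, "wx": 0, "wy": -0.006, "wz": 0.003, "fingers": 1}]'

```text
time_s: 10.35
eef_pos: [0.4295, -0.0258, 0.014]
tool_rot: [-0.706, -0.026, 0.708, -0.025]
contact_force: [0.5, -0.4, -0.3]
width: 0.0147
```

Run:
```python
from go import *
to([.4305,-.026,.0055],down(.072,0,-1))
```

```text
t=10.3s tcp [ 0.4295 -0.0258  0.014 ] w 0.0147 F [ 0.5 -0.4 -0.3] 
 shift cm [ 0.85  0.03 -0.11] |0.9| turn [0.    0.003 0.001] |0.00|
```

Now a gentle last lowering.

step_arm --increments '[{"tx": 0.2, "ty": 0, "tz": 0, "wx": 0, "wy": 0, "wz": 0, "fingers": 1}, {"tx": 0.4, "ty": 0, "tz": 0, "wx": 0, "wy": 0, "wz": 0, "fingers": 1}, {"tx": 0.6, "ty": 0, "tz": 0, "wx": 0, "wy": 0, "wz": 0, "fingers": 1}, {"tx": 0.75, "ty": 0, "tz": 0, "wx": 0, "wy": 0, "wz": 0, "fingers": 1}, {"tx": 0.75, "ty": 0, "tz": 0, "wx": 0, "wy": 0, "wz": 0, "fingers": 1}]'

```text
time_s: 10.85
eef_pos: [0.4298, -0.0259, 0.0068]
tool_rot: [-0.706, -0.026, 0.707, -0.025]
contact_force: [0.1, -0.8, -0.2]
width: 0.015
```

Run:
```python
from go import *
from workcell import get_image
w=get_image("wrist");P=cloud(w)
o=get_obs();q=R.from_quat(o["tool_rot"]).inv().apply((P.reshape(-1,3)-o["eef_pos"]))
for lo,hi in((.055,.07),(.1,.108)):
    m=(-q[:,2]>lo)&(-q[:,2]<hi)&(abs(q[:,1])<.008);print("blade top z",np.median(P.reshape(-1,3)[m,2]))
to([.4305,-.026,.0045],down(.072,0,-1))
```

```text
blade top z 0.013083181714700104
blade top z 0.013050462379901373
t=10.9s tcp [ 0.4297 -0.0259  0.0068] w 0.0153 F [-0.   0.6 -0.2] 
 shift cm [ 0.23  0.02 -0.07] |0.2| turn [0.    0.002 0.001] |0.00|
```

step_arm --increments '[{"tx": 0.05, "ty": 0, "tz": 0, "wx": 0, "wy": 0, "wz": 0, "fingers": 1}, {"tx": 0.1, "ty": 0, "tz": 0, "wx": 0, "wy": 0, "wz": 0, "fingers": 1}, {"tx": 0.15, "ty": 0, "tz": 0, "wx": 0, "wy": 0, "wz": 0, "fingers": 1}, {"tx": 0.2, "ty": 0, "tz": 0, "wx": 0, "wy": 0, "wz": 0, "fingers": 1}, {"tx": 0.2, "ty": 0, "tz": 0, "wx": 0, "wy": 0, "wz": 0, "fingers": 1}]' --newtons 60

```text
time_s: 11.4
eef_pos: [0.4296, -0.0259, 0.0047]
tool_rot: [-0.706, -0.026, 0.708, -0.025]
contact_force: [0.1, 0.4, -0.8]
width: 0.0154
```

step_arm --increments '[{"tx": 0.03, "ty": 0, "tz": 0, "wx": 0, "wy": 0, "wz": 0, "fingers": 1}, {"tx": 0.03, "ty": 0, "tz": 0, "wx": 0, "wy": 0, "wz": 0, "fingers": 0.4}, {"tx": 0.03, "ty": 0, "tz": 0, "wx": 0, "wy": 0, "wz": 0, "fingers": 0.2}, {"tx": 0.03, "ty": 0, "tz": 0, "wx": 0, "wy": 0, "wz": 0, "fingers": 0}, {"tx": 0.03, "ty": 0, "tz": 0, "wx": 0, "wy": 0, "wz": 0, "fingers": -0.1}]'

```text
time_s: 11.9
eef_pos: [0.4297, -0.0259, 0.0044]
tool_rot: [-0.706, -0.026, 0.708, -0.025]
contact_force: [-0.3, -0.1, -1.1]
width: 0.047
```

step_arm --increments '[{"tx": -1, "ty": 0, "tz": 0, "wx": 0, "wy": 0, "wz": 0, "fingers": -0.1}, {"tx": -3, "ty": 0, "tz": 0, "wx": 0, "wy": 0, "wz": 0, "fingers": -0.1}, {"tx": -6, "ty": 0, "tz": 0, "wx": 0, "wy": 0, "wz": 0, "fingers": -0.1}, {"tx": -9, "ty": 0, "tz": 0, "wx": 0, "wy": 0, "wz": 0, "fingers": -0.1}, {"tx": -12, "ty": 0, "tz": 0, "wx": 0, "wy": 0, "wz": 0, "fingers": -0.1}]'

```text
time_s: 12.4
eef_pos: [0.4298, -0.026, 0.1263]
tool_rot: [-0.706, -0.026, 0.707, -0.025]
contact_force: [0.3, -0.8, -0.7]
width: 0.0467
```

step_arm --increments '[{"tx": -2, "ty": 0, "tz": 0, "wx": 0, "wy": 0, "wz": 0, "fingers": -0.1}, {"tx": -3, "ty": 0, "tz": 0, "wx": 0, "wy": 0, "wz": 0, "fingers": -0.1}, {"tx": -3, "ty": 0, "tz": 0, "wx": 0, "wy": 0, "wz": 0, "fingers": -0.1}, {"tx": -3, "ty": 0, "tz": 0, "wx": 0, "wy": 0, "wz": 0, "fingers": -0.1}, {"tx": -3, "ty": 0, "tz": 0, "wx": 0, "wy": 0, "wz": 0, "fingers": -0.1}]'

```text
time_s: 12.9
eef_pos: [0.4289, -0.0258, 0.1547]
tool_rot: [-0.705, -0.026, 0.708, -0.025]
contact_force: [-0.9, 0.5, 0.6]
width: 0.0469
```

Run:
```python
from arc import *
from workcell import get_image
d=get_image("scene");w=get_image("wrist");print("cover",cover(d))
P=cloud(w);hsv=cv2.cvtColor(w["image"],cv2.COLOR_RGB2HSV)
m=(hsv[...,0]>105)&(hsv[...,0]<130)&(hsv[...,1]>140)&(np.hypot(P[...,0]-.43,P[...,1]+.03)<.1)
print("handle top z",np.median(P[m][:,2]),P[m].mean(0))
b=(np.hypot(P[...,0]-.51,P[...,1]+.02)<.04)&(P[...,2]>.006);print("blade z",np.median(P[b][:,2]))
o=get_obs();print(o["eef_pos"],o["width"],o["contact_force"],np.abs(o["qd"]).max())
a=cv2.resize(d["image"],(800,600));cv2.imwrite("pics/f.png",a[...,::-1])
```

```text
cover (np.int64(1358), np.float32(61.178867), np.float64(62.445798470202575))
handle top z 0.019473978684094284 [ 0.4252486  -0.02634989  0.02419627]
blade z 0.011351631467083734
[ 0.42901231 -0.02582925  0.15489499] 0.04705124382557196 [-0.07937578  0.09440147 -0.20578152] 0.0050147446301606335
```

View pics/f.png

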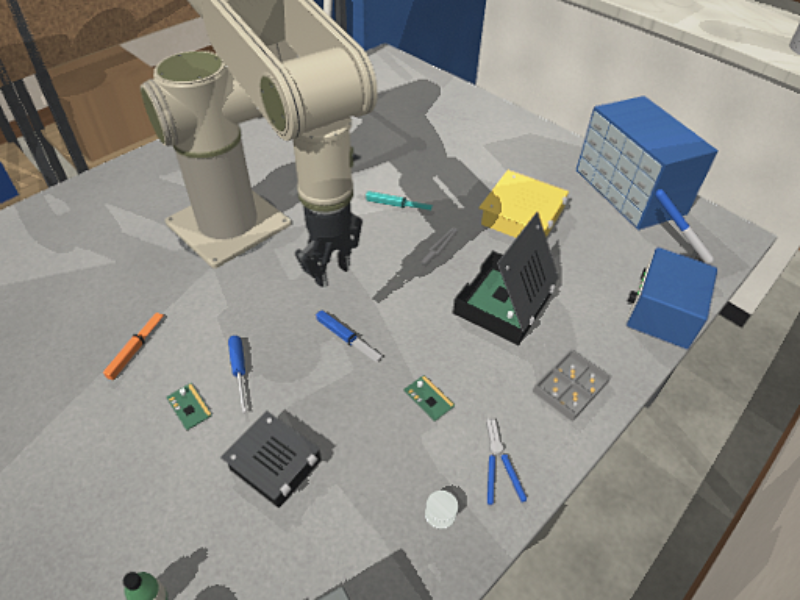

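The final view shows the large cover standing open at (530,270) and the opener flat on the bench at (350,335). The small case at (270,455) is shut, and the arm is clear of everything. I hand the job in.

```bash
python3 -c "
from workcell import close_job
print(close_job())"
```

```text
the job is handed in; nothing more can be done
None
```

The larger black case's cover now stands open at about 61°, and the opener lies flat and released on the bench. I slipped the opener's blade through the notch, about 38 mm past the lip, and levered the cover up along an arc. I then drew the blade out and laid the opener back where it had been. The job was handed in at about 13 s of the 54 s allowed.

- **Cover:** the depth fit gave 61° both after the blade was withdrawn and at the end, so it did not move. In the pictures I took of the lift, only the blade was touching it.
- **Opener:** the handle's top was at 19.5 mm and the blade's top at about 11 mm, as expected for lying flat. The gripper was open and 15 cm above the bench.
- **Small case and the rest:** the small case is shut, and nothing else looks moved in the final picture.
- **Forces:** wrist readings at the end of each move never exceeded about 3.7 N.
- **One disagreement:** the insertion ended about 6 mm higher and further in than commanded. That was still within the notch and the allowed depth, so I adjusted the lifting arc to match.

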